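Put the dried dehumidifier cartridge back in the pantry drawer

ROBOT

A 7-joint arm with a two-finger parallel gripper is mounted at the origin on the work surface. World frame = base frame: x ahead of the robot, y to its left, z up, the work surface at z = 0. Lengths are in mm, angles in degrees, forces in N, time in s.
With the tool pointing down it reaches from about 425 to 950 mm from the base axis. Payload 16.7 kg.
Tool frame: the origin (TCP) lies midway between the tips of the shut fingers; the grasp point (between the pads) lies 19 mm behind it; z points along the fingers, y is the line along which they close (so a half turn about z gives the same grasp; the last joint's range is limited). The gripper opens to 94 mm and grips with 3 to 60 N. Pads are 16 mm wide; open, the fingers measure 119 mm over their backs; the gripper's body (75 mm by 177 mm) begins 78 mm behind the grasp point.
Start: joints at [-79.612, 24.414, 4.234, 92.017, -1.954, 63.644, -3.845], TCP at [219.243, 638.363, 205.467] pointing down, gripper open.
Joint ranges: [-163.25, 163.25], [-28.42, 122.38], [-70.27, 78.77], [12.13, 141.07], [-58.53, 238.53], [9.26, 117.41], [-156.51, 156.51]. Speed limits (degrees/s): [108.29, 108.29, 136.94, 136.94, 172.46, 172.46, 172.46].

INTERFACE

Orientations are given as [roll, pitch, yaw] about the fixed x, y, z axes, in that order (R = Rz(yaw) Ry(pitch) Rx(roll)).
In Python, from workcell import arm, fingers, camera, get_calibration gives the robot as it stands. Calls block until the motion is done:
- arm.move_pose(position, orientation): joint-space move of the TCP to a pose.
- arm.movel(position, frame=None, feed=150): straight line of the TCP; frame=None keeps the orientation; feed is the mean speed in mm/s.
- arm.move_j(angles): joint-space move.
- fingers.set_gripper(opening, squeeze=None): opening from 0.0 (shut) to 1.0 (fully open); squeeze is the grip in N (None keeps the last); returns when the fingers have stopped.
- arm.sleep(seconds).
- arm.ik(position, orientation): joint angles nearest the present ones, or None.
- arm.get_obs(): the state.
- camera(name): name is "scene" or "top" or "wrist"; returns the picture (384x512x3 uint8, red, green, blue); there is no depth.
- get_calibration(name): a dict with "fx", "fy", "cx", "cy" (pixels), "world_from_camera" (4x4, takes a point from camera to world coordinates). Camera axes: x right, y down, z forward; pixel columns grow to the right and rows downward; lengths in mm; the calibration is good to about 2 mm. A picture is of the moment at which its call begins: read the wrist's pose just before it. get_calibration takes no time and is no camera call; for the wrist camera it gives the pose at the moment of the call.
A pose or a line that the arm cannot do raises arm.MotionError and nothing moves.
- arm.job_done(): hands the job in; it is judged then, once.
The state is a dict: "time_s": time; "joint_pos": joint angles; "dq": joint speeds; "joint_efforts": joint torques, N m; "tool_pos": TCP position; "ee_rot": TCP orientation; "force": force on the tool from outside, world axes, zero at the start; "moment": the same for the moment, N m; "finger_gap": opening from 0.0 (shut) to 1.0 (fully open); "grasp_force": force on a finger pad.
Only numpy, scipy, OpenCV 4.12 (cv2) and the standard library are available. Lean on these libraries where they do the work, as an engineer would, in place of code of your own. Each camera call takes 0.05 s, during which the arm holds its last target. There are 200 camera calls.

TASK

Lift the dehumidifier cartridge out of its charging dock and set it down flat on the bamboo trivet to change your grip. Then lower it gently, with its clipped blue end toward the back of the drawer, into the fitted pocket of the open wicker-look drawer until it sits flat and square on the pocket floor, let go, and push the drawer fully home past its click. Leave the display box, the bowls and the colander where they are.

Things in the scene. Friction and masses are not known exactly. Their poses are not given: they have to be found in the camera images.
- cartridge: White plastic block with grey grille on top and a blue end, 64 (x) x 50 (y) x 36 (z) mm, about 250 g. The two vertical corners of its blue +x end are clipped at 45 degrees by 10 mm, leaving a 30 mm flat end face. Origin: centre of its underside, z up. It starts in the dock, its x along the dock's x.
- dock: Fixed charging dock. Black base 104 (x) x 66 (y) x 12 mm high carries the cartridge between two grey end cheeks: inner faces at x = +-34 mm, 16 mm thick, 56 mm wide, tops 58 mm over the work surface (10 mm over the cartridge). Its +-y sides are open: grip the cartridge here across its 50 mm width. Origin: centre of its underside.
- trivet: Fixed bamboo trivet: flat slatted square 150 x 150 mm, its top 12 mm above its origin (centre of its underside, on the work surface).
- pocket (a point): Centre of the pocket floor, 16 mm over the work surface, on the drawer. x points to the drawer's back, z up. Pocket 68 (x) x 54 (y) mm: white sills 12 mm high at +-x, white rails 24 mm high at +-y, tops bevelled. Blue blocks in its +x corners match the clipped corners, so cartridge +x goes to pocket +x. Finger room above the sills: front panel at x = -66 mm, rear wall at x = +68 mm.
- unit: Fixed wicker-look plastic box that holds the drawer: 108 wide x 190 deep x 98 mm high. Origin: under the middle of its front face; x points to its back; the drawer slides out to -x. The drawer's side walls stand 34 mm either side of the pocket's centre and rise 54 mm over the pocket floor (18 mm over a seated cartridge): no finger fits there, so grip the cartridge by its 64 mm length.
- drawer_front (a point): Where to push: centre of the drawer front's outer face, 55 mm over the work surface, on the drawer; push along its +x. The flat woven front is 104 mm wide and spans 9 to 85 mm over the work surface.
- drawer (a joint): Opening of the drawer in m: 0 is fully home, 0.18 fully out. A sprung detent resists lightly from about 14 mm and draws the drawer home from about 5 mm.
- display_box: Bystander: closed clear plastic display box 190 x 190 x 157 mm with a dark stone molcajete inside, 3 kg. Origin: centre of its underside.
- bowls: Bystander: stack of two terracotta bowls, 132 mm across, 77 mm high. Origin: centre of its underside.
- colander: Bystander: steel colander, 180 mm across (216 over its handles), 85 mm high. Origin: centre of its underside.

How it is judged (in metres and radians):
On the way, in this order (a step that is already met when the one before it is completed fails the run):
1. the cartridge stands flat on the trivet, let go (horizontal distance between cartridge and trivet below 0.07 m and z of cartridge in the frame of trivet between 0.009 and 0.016 m and angle between cartridge's own z axis and vertical below 0.06 rad and linear speed of cartridge below 0.03 m/s and contact force between the fingers and cartridge below 0.2 N), for 0.2 s.
2. the cartridge sits flat and square in the pocket, let go, while the drawer is still open (x of cartridge in the frame of pocket between -0.004 and 0.004 m and y of cartridge in the frame of pocket between -0.004 and 0.004 m and z of cartridge in the frame of pocket between -0.003 and 0.003 m and angle between cartridge's own z axis and vertical below 0.05 rad and angle between the x axis of cartridge and the x axis of pocket, either way round below 0.08 rad and contact force between the fingers and cartridge below 0.2 N and value of joint drawer above 0.08 m), for 0.2 s.
At the end, for the whole second after the job is handed in: The drawer is home (opening under 4 mm) and the cartridge rests in its pocket, released: within 4 mm of the pocket's centre, underside within 3 mm of the pocket floor, tilted under 0.05 rad and turned under 0.08 rad (x of cartridge in the frame of pocket between -0.004 and 0.004 m and y of cartridge in the frame of pocket between -0.004 and 0.004 m and z of cartridge in the frame of pocket between -0.003 and 0.003 m and angle between cartridge's own z axis and vertical below 0.05 rad and angle between the x axis of cartridge and the x axis of pocket, either way round below 0.08 rad and contact force between the fingers and cartridge below 0.2 N and value of joint drawer below 0.004 m and linear speed of cartridge below 0.02 m/s); the robot touches nothing.
It fails at once if the cartridge is dropped into the pocket (over 0.35 m/s while above its floor) instead of being lowered gently (z of cartridge in the frame of pocket between 0.004 and 0.05 m and horizontal distance between cartridge and pocket below 0.012 m and linear speed of cartridge above 0.35 m/s).
It fails at once if the display box is shifted more than 20 mm or tipped (distance of display_box from where it was at the start of the episode above 0.02 m or angle between display_box's own z axis and vertical above 0.2 rad).
It fails at once if the bowls is shifted more than 20 mm or tipped (distance of bowls from where it was at the start of the episode above 0.02 m or angle between bowls's own z axis and vertical above 0.2 rad).
It fails at once if the colander is shifted more than 20 mm or tipped (distance of colander from where it was at the start of the episode above 0.02 m or angle between colander's own z axis and vertical above 0.2 rad).
It also fails if it takes over 72 s, if anything falls off the work surface, if the arm or the gripper's body presses on something with over 40 N, if the wrist force passes 120 N, or if a joint passes its speed limit or range.

## Working session

There is one attempt and no reset: what is moved stays moved. The work goes in short steps, each a Python script; the robot and the scene stay as the last script left them, time stands still between calls to the robot, and variables do not carry over. Pictures are saved under pics/ and viewed, at most 10 in all, crops included, and the job is handed in when it is done.

```bash
ls; mkdir -p pics
python3 - <<'E'
from workcell import arm,camera,get_calibration
import cv2,numpy as np
np.set_printoptions(suppress=True,precision=4)
for n in ["scene","top"]:
    im=camera(n); cv2.imwrite(f"pics/{n}0.png",cv2.resize(im[:,:,::-1],(768,576),interpolation=cv2.INTER_CUBIC)); cv2.imwrite(f"raw_{n}.png",im[:,:,::-1])
    print(n,get_calibration(n))
print(arm.get_obs())
E
```

```text
pics
scene {'fx': 450.4009088053459, 'fy': 450.4009088053459, 'cx': 253.81384642620185, 'cy': 185.34432387835355, 'world_from_camera': array([[   0.0379,    0.8328,   -0.5523, 1639.0794],
       [   0.9993,   -0.0317,    0.0209,  -35.5726],
       [  -0.0001,   -0.5527,   -0.8334, 1623.7803],
       [   0.    ,    0.    ,    0.    ,    1.    ]])}
top {'fx': 468.7099213548026, 'fy': 468.7099213548026, 'cx': 247.62738507360928, 'cy': 180.063260425906, 'world_from_camera': array([[  -0.0107,   -0.9874,    0.1576,  336.9695],
       [  -0.9998,    0.0082,   -0.0168,   12.2387],
       [   0.0153,   -0.1578,   -0.9874, 1807.9077],
       [   0.    ,    0.    ,    0.    ,    1.    ]])}
{'time_s': 0.1, 'joint_pos': array([-79.6121,  24.4431,   4.2326,  92.0482,  -1.9551,  63.6428,
        -3.8428]), 'dq': array([ 0.04  , -0.1555, -0.0185, -0.0844, -0.017 , -0.0465,  0.0215]), 'joint_efforts': array([  0.0061, -93.746 ,   3.6761, -45.5034,  -0.0486,   0.0169,
         0.    ]), 'tool_pos': array([219.1461, 638.0263, 204.8837]), 'ee_rot': array([-179.9381,    0.0034,  161.0447]), 'force': array([-0.2427, -0.0678, -0.3224]), 'moment': array([ 0.0016, -0.0133, -0.0045]), 'grasp_force': 0.0, 'finger_gap': 1.0046458341062867}
```

View pics/scene0.png

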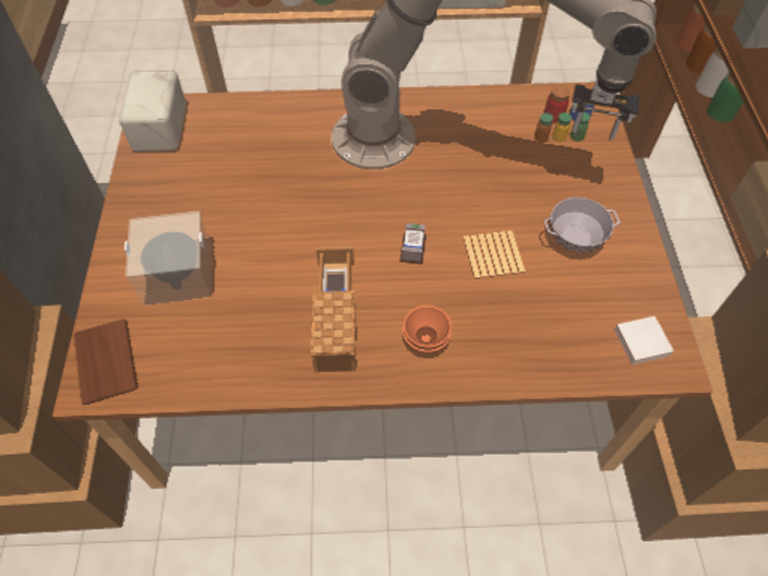

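View pics/top0.png

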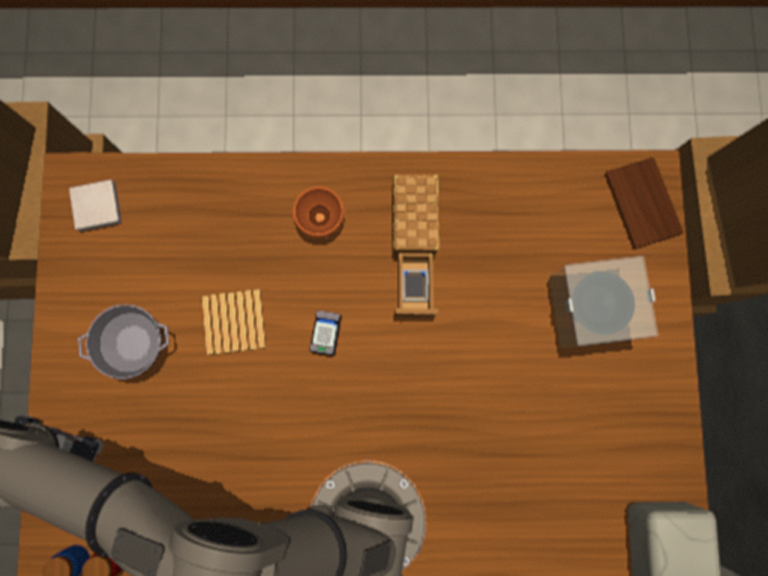

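The scene view shows the dock and cartridge at about (413,243), the trivet at (494,254), the open drawer at (335,280) and the unit behind it. The top view shows the cartridge at (325,333) with its blue end up, which is +x, the trivet at (234,322), the pocket at (415,285) and the drawer front at (415,313). The display box, bowls and colander are clear of the path.

```bash
cat > h.py <<'E'
from workcell import arm,fingers,camera,get_calibration
import cv2,numpy as np
np.set_printoptions(suppress=True,precision=2)
def ray(c,uv):
    T=c["world_from_camera"]; d=np.array([(uv[0]-c["cx"])/c["fx"],(uv[1]-c["cy"])/c["fy"],1.])
    return T[:3,3],T[:3,:3]@d
def atz(c,uv,z):
    o,d=ray(c,uv); return o+d*(z-o[2])/d[2]
def tri(obs):
    A=[];b=[]
    for c,uv in obs:
        o,d=ray(c,uv); d=d/np.linalg.norm(d); P=np.eye(3)-np.outer(d,d); A.append(P);b.append(P@o)
    A=np.vstack(A);b=np.hstack(b); x=np.linalg.lstsq(A,b,rcond=None)[0]
    return x,np.linalg.norm(A@x-b)
def proj(c,p):
    q=np.linalg.inv(c["world_from_camera"])@np.append(p,1); return np.array([c["fx"]*q[0]/q[2]+c["cx"],c["fy"]*q[1]/q[2]+c["cy"]])
def st(m=""):
    o=arm.get_obs(); print(m,"t",round(o["time_s"],2),"tcp",o["tool_pos"],"rpy",o["ee_rot"],"F",o["force"],"gap",round(o["finger_gap"],3),"gf",round(o["grasp_force"],2)); return o
E
python3 - <<'E'
from h import *
T,S=get_calibration("top"),get_calibration("scene")
for n,t,s,z in [("cart",(325,333),(413,243),48),("triv",(234,322),(494,254),12),("pocket",(415,285),(335,280),40),("bowls",(318,212),(427,328),70),("col",(124,342),(582,225),80)]:
    t=np.array(t)/1.5;s=np.array(s)/1.5
    print(n,tri([(T,t),(S,s)]),atz(T,t,z))
for y in (161,90,70,180): print(y,arm.ik([450,100,350],[180,0,y]))
print(get_calibration("wrist"))
E
```

```text
cart (array([461.35, 102.42,  27.28]), np.float64(1.9980744652933542)) [459.83  99.98  48.  ]
triv (array([493.56, 338.37,   3.86]), np.float64(4.720424899595736)) [492.58 333.53  12.  ]
pocket (array([ 581.89, -127.19,   26.06]), np.float64(2.8427351105925887)) [ 579.94 -128.1    40.  ]
bowls (array([766.82, 118.46,  61.39]), np.float64(2.026164015688118)) [764.61 116.51  70.  ]
col (array([441.71, 595.92,  63.13]), np.float64(3.6651157447320166)) [440.43 587.58  80.  ]
161 [-52.39  -4.6   30.21 108.04   2.38  75.95  48.16]
90 [-59.36  -5.43  36.56 108.29   3.33  76.1  -23.73]
70 [-61.17  -5.69  38.17 108.35   3.62  76.15 -44.  ]
180 [-50.46  -4.39  28.43 107.96   2.16  75.91  67.37]
{'fx': 300.26558103373696, 'fy': 300.26558103373696, 'cx': 255.90037833099728, 'cy': 191.97574125097225, 'world_from_camera': array([[  0.33,   0.91,   0.26, 142.76],
       [  0.95,  -0.31,  -0.09, 664.59],
       [ -0.  ,   0.28,  -0.96, 383.73],
       [  0.  ,   0.  ,   0.  ,   1.  ]])}
```

```bash
cat > snap.py <<'E'
from h import *
import pickle
D={}
for n,p in [("t1",(480,400,230)),("t2",(480,300,230)),("c1",(460,150,230)),("c2",(460,50,230)),("d1",(540,-80,240)),("d2",(540,-180,240))]:
    arm.move_pose(list(p),[180,0,170]); arm.sleep(.2)
    c=get_calibration("wrist"); im=camera("wrist"); D[n]=(c,im)
st(); pickle.dump(D,open("snap.pkl","wb"))
P={"c":(455,102,40),"d":(570,-128,40),"t":(493,335,12)}
for k in "ctd":
    out=[]
    for i in "12":
        c,im=D[k+i]; u,v=proj(c,np.array(P[k],float)); print(k+i,u,v)
        w,h=(100,100) 
        x0=int(np.clip(u-w,0,512-2*w)); y0=int(np.clip(v-h,0,384-2*h)); print("crop",x0,y0)
        out.append(cv2.resize(im[y0:y0+200,x0:x0+200,::-1],(400,400),interpolation=cv2.INTER_CUBIC))
    cv2.imwrite(f"pics/w_{k}.png",np.hstack(out))
E
python3 snap.py
```

```text
t 5.7 tcp [ 540.26 -178.75  239.99] rpy [179.98  -0.   170.11] F [-0.97  0.72 -0.29] gap 1.005 gf 0.0
c1 216.64663272480675 175.7282707691174
crop 116 75
c2 295.3278953933872 162.1877821783654
crop 195 62
t1 209.84715558196862 186.53309069728863
crop 109 86
t2 282.041696767894 173.8120162962055
crop 182 73
d1 222.8065044753703 199.69980093555472
crop 122 99
d2 297.6488065102002 186.7740377981584
crop 197 86
```

View pics/w_c.png

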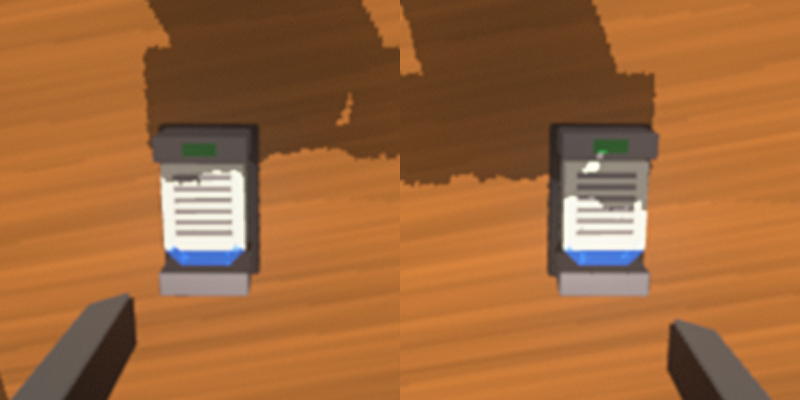

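View pics/w_d.png

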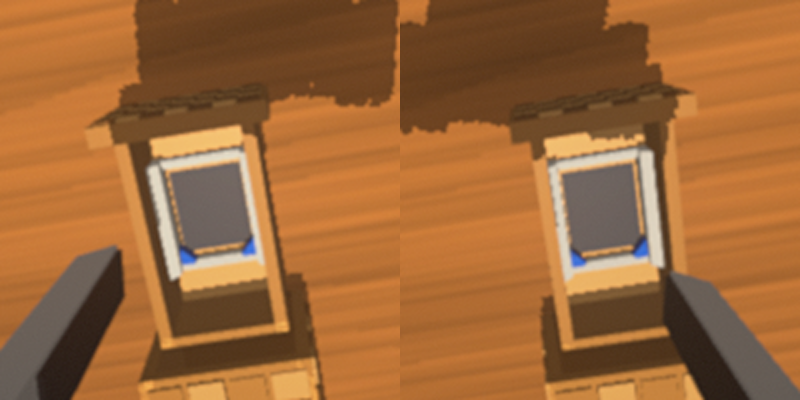

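View pics/w_t.png

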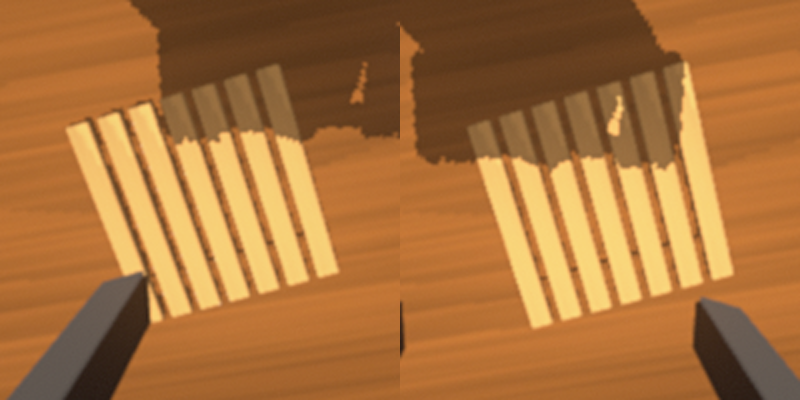

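The wrist view pairs show:
- **Cartridge:** blue end corners at about (181,265)/(233,265) in view 1 and (582,265)/(628,265) in view 2. The far cheek top spans (161–249, 273–295) in view 1 and (560–648, 272–295) in view 2.
- **Drawer:** pocket with blue blocks at the far end, e.g. (187,255)/(249,246). It is turned about 12° from the camera axis.
- **Trivet:** corners in view 1 at (67,128), (155,320), (337,272) and (282,65).

Run:
```python
from h import *
import pickle
D=pickle.load(open("snap.pkl","rb"))
O={"c1":(116,75),"c2":(195,62),"t1":(109,86),"t2":(182,73),"d1":(122,99),"d2":(197,86)}
def px(k,p): 
    x=p[0]-(400 if k[1]=="2" else 0); return ((x+.5)/2-.5+O[k][0],(p[1]+.5)/2-.5+O[k][1])
def T(k,n,a,b):
    r=tri([(D[k+"1"][0],px(k+"1",a)),(D[k+"2"][0],px(k+"2",b))]); print(n,r[0],round(r[1],2)); return r[0]
T("c","endL",(181,265),(582,265));T("c","endR",(233,265),(628,265))
T("c","clipL",(163,249),(564,250));T("c","clipR",(245,248),(645,250))
T("c","cheekFL",(161,295),(560,295));T("c","cheekFR",(249,295),(648,295))
T("c","cheekNL",(161,273),(560,272));T("c","cheekNR",(249,273),(648,272))
t=[T("t",str(i),a,b) for i,(a,b) in enumerate([((67,128),(468,128)),((155,320),(536,328)),((337,272),(732,275)),((282,65),(686,63))])]
print("trivet",np.mean(t,0))
T("d","railLnear",(149,168),(550,168));T("d","railLfar",(173,278),(568,278))
T("d","railRnear",(249,152),(641,151));T("d","railRfar",(266,262),(660,265))
T("d","wallRfar_in",(275,325),(664,337) )
T("d","backL",(163,347),(563,348));T("d","backR",(288,329),(687,335))
T("d","floorNL",(168,173),(564,176));T("d","floorNR",(238,163),(636,163))
```

```text
endL [489.23  83.47  54.99] 0.27
endR [499.24 113.24  40.14] 0.22
clipL [478.22  74.11  52.43] 0.8
clipR [488.03 123.88  47.59] 1.09
cheekFL [505.83  67.13  56.48] 0.02
cheekFR [516.21 121.29  54.12] 0.11
cheekNL [492.45  69.49  52.88] 0.33
cheekNR [502.73 123.63  50.5 ] 0.42
0 [428.98 256.72   9.26] 0.49
1 [587.36 272.88 -15.72] 1.71
2 [560.31 417.87  11.56] 0.38
3 [413.55 404.56  -0.63] 0.03
trivet [497.55 338.01   1.12]
railLnear [ 541.92 -157.72   38.52] 0.28
railLfar [ 617.96 -157.77   43.7 ] 0.83
railRnear [548.05 -93.51   9.47] 0.96
railRfar [622.27 -94.28  34.34] 0.49
wallRfar_in [675.78 -96.88  31.19] 4.11
backL [ 654.93 -168.73   68.46] 0.34
backR [663.71 -86.39  57.99] 1.81
floorNL [ 551.05 -149.1    25.36] 1.23
floorNR [ 550.99 -100.87   27.48] 0.03
```

Run:
```python
from h import *
Y=169.1
arm.move_pose([461.5,103.3,120],[180,0,Y])
arm.movel([461.5,103.3,21],feed=120); st("at")
fingers.set_gripper(0.0,20); st("grip")
arm.movel([461.5,103.3,140],feed=150); o=st("lift")
arm.move_pose([495,337,140],[180,0,180])
arm.movel([495,337,40],feed=150); arm.movel([495,337,22],feed=40); st("down")
o=arm.get_obs(); z=22
while arm.get_obs()["force"][2]<o["force"][2]+2 and z>18.5:
    z-=.5; arm.movel([495,337,z],feed=20)
st("touch")
fingers.set_gripper(0.75); st("rel")
arm.movel([495,337,150],feed=150)
arm.move_pose([495,337,150],[180,0,90]); arm.sleep(.2)
c=get_calibration("wrist"); im=camera("wrist"); np.save("tw.npy",im); st()
import pickle; pickle.dump(c,open("tw.pkl","wb"))
cv2.imwrite("pics/tw.png",cv2.resize(im[:,:,::-1],(768,576),interpolation=cv2.INTER_CUBIC))
```

```text
at t 7.88 tcp [461.96 103.24  21.53] rpy [179.97   0.04 169.08] F [0.46 0.39 0.62] gap 0.998 gf 0.0
grip t 8.63 tcp [461.45 103.23  21.03] rpy [-180.    -0.   169.1] F [-0.33 -1.47  2.96] gap 0.528 gf 19.96
lift t 9.57 tcp [461.   103.17 139.28] rpy [-179.96   -0.05  169.11] F [-0.95 -0.24 -2.8 ] gap 0.526 gf 19.96
down t 11.93 tcp [494.96 336.93  21.81] rpy [-179.99   -0.01  180.  ] F [-0.28 -0.06 -1.41] gap 0.531 gf 19.96
touch t 12.68 tcp [495.08 337.06  21.04] rpy [179.98   0.   180.  ] F [-3.59 -1.78  8.73] gap 0.531 gf 19.96
rel t 13.21 tcp [495.01 337.    20.45] rpy [-180.   -0.  180.] F [-0.09 -0.52  0.28] gap 0.747 gf 0.0
 t 15.8 tcp [495.03 336.9  149.98] rpy [-180.     -0.     90.02] F [-0.55 -0.83  0.44] gap 0.752 gf 0.0
```

View pics/tw.png

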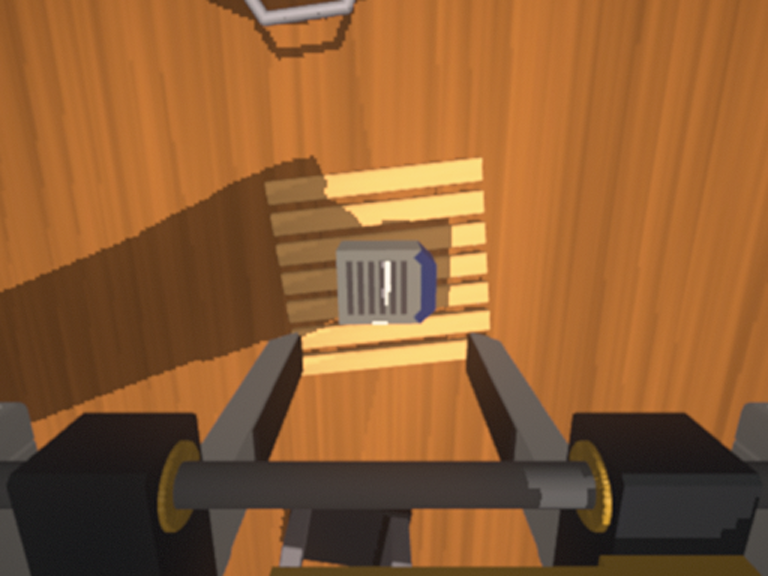

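The cartridge stands flat on the trivet with its blue end to the right (+x). Its top face spans x≈338–437 and y≈250–323 px. Next I look at the pocket from the same relative pose.

Run:
```python
from h import *
import pickle
c=pickle.load(open("tw.pkl","rb"))
f=lambda p:((p[0]+.5)/1.5-.5,(p[1]+.5)/1.5-.5)
for p in [(338,250),(338,324),(420,323),(437,264),(436,304)]: print(atz(c,f(p),48))
D={};out=[]
for n,p in [("a",(581,-125,155)),("b",(561,-125,155)),("c",(581,-165,155))]:
    arm.move_pose(list(p),[180,0,90]); arm.sleep(.25)
    c=get_calibration("wrist"); im=camera("wrist"); D[n]=(c,im)
    u,v=proj(c,np.array([581,-125,28.])); x0,y0=int(u)-66,int(v)-66
    if n!="b": print(n,x0,y0); out.append(cv2.resize(im[y0:y0+133,x0:x0+133,::-1],(399,399),interpolation=cv2.INTER_CUBIC))
st(); pickle.dump(D,open("pk.pkl","wb")); cv2.imwrite("pics/pk.png",np.hstack(out))
```

```text
[465.33 362.38  48.  ]
[463.93 312.53  48.  ]
[518.32 313.23  48.  ]
[528.3 353.3  48. ]
[528.51 326.46  48.  ]
a 190 120
c 190 82
 t 18.97 tcp [ 580.96 -164.16  154.98] rpy [-180.     -0.02   90.06] F [ 0.27 -0.42 -0.05] gap 0.748 gf 0.0
```

View pics/pk.png

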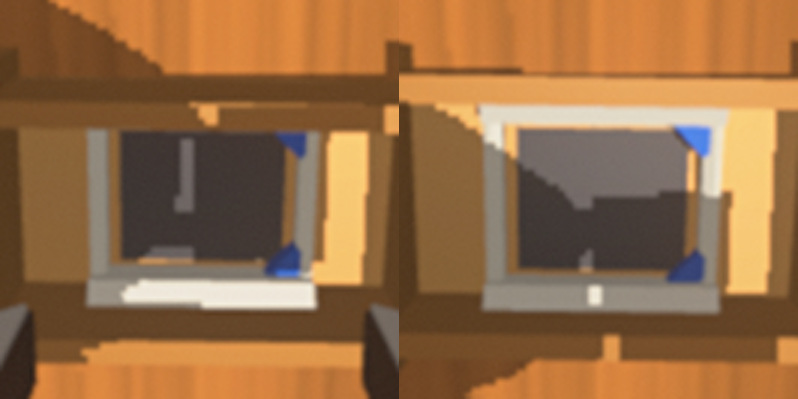

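Run:
```python
from h import *
import pickle
D=pickle.load(open("pk.pkl","rb"))
O={"a":(190,120,0),"c":(190,82,399)}
def g(k,p,z): 
    o=O[k]; return atz(D[k][0],((p[0]-o[2]+.5)/3-.5+o[0],(p[1]+.5)/3-.5+o[1]),z)
for lab,k,p,z in [("c outer x-","c",(483,210),28),("c outer x+","c",(722,210),28),("c inner x- z16","c",(505,200),16),("c inner x+ z16","c",(697,200),16),
 ("a inner x-","a",(109,200),16),("a inner x+","a",(297,200),16),("a outer x-","a",(88,200),28),("a outer x+","a",(318,200),28),
 ("c outer y+","c",(600,107),40),("c inner y+","c",(600,125),40),("c inner y-","c",(600,283),40),("c floor y-","c",(600,271),16),("c outer y-","c",(600,312),40),
 ("a outer y-","a",(200,308),40),("a inner y-","a",(200,280),40),("a floor y-","a",(200,265),16),
 ("c wall near L","c",(410,77),70),("c wall near R","c",(780,75),70),("c wall inner L","c",(410,104),70),("c wall inner R","c",(780,106),70),("a wall- top in","a",(120,341),70),("a wall- top in","a",(350,345),70)]: print(lab,g(k,p,z))
# fine edge profiles, averaged
for k in "ac":
    c,im=D[k]; gim=cv2.cvtColor(im,cv2.COLOR_RGB2GRAY).astype(int)
    u,v=proj(c,np.array([581,-125,20.])); u,v=int(u),int(v)
    print(k,u,v,"row",gim[v-3:v+4,u-48:u+48].mean(0).astype(int).tolist())
    print("col",gim[v-45:v+45,u-8:u+9].mean(1).astype(int).tolist())
```

```text
c outer x- [ 541.34 -128.12   28.  ]
c outer x+ [ 622.61 -128.08   28.  ]
c inner x- z16 [ 547.69 -126.34   16.  ]
c inner x+ z16 [ 615.33 -126.3    16.  ]
a inner x- [ 547.91 -128.14   16.  ]
a inner x+ [ 616.53 -128.1    16.  ]
a outer x- [ 541.76 -124.96   28.  ]
a outer x+ [ 622.54 -124.91   28.  ]
c outer y+ [581.06 -93.68  40.  ]
c inner y+ [581.06 -99.25  40.  ]
c inner y- [ 581.13 -150.79   40.  ]
c floor y- [ 581.19 -151.85   16.  ]
c outer y- [ 581.14 -160.81   40.  ]
a outer y- [ 581.12 -160.78   40.  ]
a inner y- [ 581.11 -150.4    40.  ]
a floor y- [ 581.15 -153.18   16.  ]
c wall near L [527.41 -84.47  70.  ]
c wall near R [631.69 -83.88  70.  ]
c wall inner L [526.99 -91.86  70.  ]
c wall inner R [632.16 -92.36  70.  ]
a wall- top in [ 555.7  -160.05   70.  ]
a wall- top in [ 628.7  -161.39   70.  ]
a 256 184 row [105, 105, 105, 105, 105, 105, 105, 105, 105, 104, 108, 121, 133, 137, 137, 138, 136, 124, 111, 107, 105, 92, 70, 56, 55, 56, 55, 55, 55, 56, 56, 56, 56, 55, 56, 56, 56, 55, 56, 58, 67, 76, 93, 102, 105, 101, 81, 60, 55, 56, 57, 57, 56, 57, 57, 57, 58, 57, 58,
[... 729 characters left out ...]
 60, 61, 67, 71, 80, 89, 97, 105, 108, 108, 108, 109, 108, 97, 88, 86, 86, 87, 87, 87, 87, 87, 88, 88, 88, 88, 88, 88, 89, 89, 89, 89, 89, 90, 88, 83, 76, 75, 75, 76, 76, 76, 75, 75, 88, 118, 132, 123, 113, 130, 155, 172, 176, 179, 184, 178, 155, 135, 130, 145, 188, 207, 208]
col [145, 146, 147, 142, 122, 127, 163, 177, 178, 177, 177, 177, 176, 175, 180, 199, 215, 218, 218, 218, 219, 213, 182, 133, 113, 113, 114, 113, 113, 113, 112, 113, 113, 112, 112, 112, 112, 111, 111, 111, 111, 111, 110, 111, 108, 97, 82, 78, 77, 70, 62, 60, 60, 60, 60, 60, 60, 59, 59, 59, 59, 58, 59, 62, 64, 67, 69, 68, 71, 84, 101, 109, 114, 114, 121, 146, 163, 165, 164, 165, 164, 156, 143, 118, 85, 70, 70, 71, 70, 70]
```

Run:
```python
from h import *
fingers.set_gripper(0.95)
arm.move_pose([496.3,337,120],[180,0,90])
arm.movel([496.3,337,28],feed=120); arm.sleep(.1); st("at")
fingers.set_gripper(0.0,25); arm.sleep(.1); st("grip")
arm.movel([496.3,337,140],feed=120); st("lift")
arm.move_pose([582,-126.8,140],[180,0,90]); arm.sleep(.2)
arm.movel([582,-126.8,62],feed=80); arm.sleep(.2); o=st("over")
f0=o["force"]; z=62
while z>32.5:
    z-=1; arm.movel([582,-126.8,z],feed=30); arm.sleep(.05)
    o=arm.get_obs(); d=o["force"]-f0
    if d[2]>1.5 or np.hypot(d[0],d[1])>2.5: print(z,o["tool_pos"],d)
    if d[2]>5: break
st("end")
```

```text
at t 22.35 tcp [496.75 337.32  28.78] rpy [179.95  -0.05  90.  ] F [ 0.33 -0.81  0.44] gap 0.952 gf 0.0
grip t 22.97 tcp [496.33 337.13  28.15] rpy [180.    -0.01  90.  ] F [-1.48  0.48  4.61] gap 0.679 gf 24.98
lift t 24.05 tcp [495.91 336.85 139.32] rpy [-179.96    0.04   90.01] F [-1.15 -0.33 -2.03] gap 0.678 gf 24.98
over t 27.3 tcp [ 582.24 -126.72   62.37] rpy [179.96  -0.01  90.01] F [-0.16 -0.23 -3.01] gap 0.68 gf 24.98
32 [ 582.2  -126.88   32.13] [1.33 0.69 4.3 ]
end t 36.3 tcp [ 582.2  -126.88   32.13] rpy [179.98   0.    90.  ] F [1.17 0.46 1.29] gap 0.679 gf 24.98
```

Run:
```python
from h import *
fingers.set_gripper(0.85); arm.sleep(.3); st("rel")
arm.movel([582,-126.8,155],feed=150); arm.sleep(.2)
c=get_calibration("wrist"); im=camera("wrist"); st("up")
u,v=proj(c,np.array([582,-127,40.])); x0,y0=int(u)-70,int(v)-70; print(x0,y0)
cv2.imwrite("pics/seat.png",cv2.resize(im[y0:y0+140,x0:x0+140,::-1],(560,560),interpolation=cv2.INTER_CUBIC))
```

```text
rel t 37.08 tcp [ 582.  -126.8   32. ] rpy [-180.    0.   90.] F [-0.22  0.34  0.01] gap 0.848 gf 0.0
up t 38.29 tcp [ 581.71 -126.9   154.44] rpy [-179.95    0.01   89.99] F [-0.26 -0.05 -0.36] gap 0.849 gf 0.0
186 119
```

View pics/seat.png

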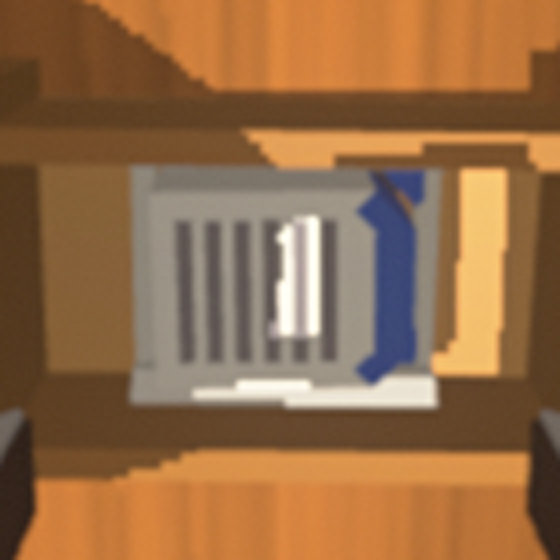

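The cartridge is seated between the rails: body x≈135–430, blue end at x≈375–415 between the blue corner blocks, and level. Now I push the drawer home.

Run:
```python
from h import *
print("unit front", atz(get_calibration("top"),(415/1.5,250/1.5),98))
arm.move_pose([455,-127,160],[180,0,180])
fingers.set_gripper(0.0,10)
arm.movel([455,-127,46],feed=150); arm.sleep(.2); o=st("low"); f0=o["force"]
x=455; prev=None; hit=None
while x<720:
    x+=5; arm.movel([x,-127,46],feed=90)
    o=arm.get_obs(); d=o["force"]-f0
    if abs(d[0])>1.5: print(x,round(o["tool_pos"][0],1),d,round(o["time_s"],1))
    if d[0]<-18 or o["time_s"]>62: break
arm.sleep(.2); st("end")
```

```text
unit front [ 659.45 -125.29   98.  ]
low t 41.85 tcp [ 455.54 -126.92   46.7 ] rpy [ 179.99    0.08 -179.99] F [ 0.7  -0.34 -0.41] gap 0.006 gf 0.0
465 465.3 [-1.79  0.58  0.3 ] 42.4
480 480.3 [-1.57  0.67  0.04] 43.1
520 520.4 [-1.84 -0.11  0.39] 45.1
540 540.4 [-1.69  0.89  0.49] 46.1
555 555.4 [-1.51  0.51  0.67] 46.9
645 641.4 [-24.78   2.83  17.44] 51.4
end t 51.55 tcp [ 641.41 -127.11   45.6 ] rpy [179.91  -0.37 179.94] F [-23.26   2.59  16.69] gap 0.002 gf 11.57
```

Run:
```python
from h import *
arm.movel([646.5,-127,46],feed=20); st("push")
arm.movel([600,-127,46],feed=120); arm.movel([560,-127,160],feed=150); arm.sleep(.2)
c=get_calibration("wrist"); im=camera("wrist"); st("up")
s=camera("scene"); t=camera("top")
cv2.imwrite("pics/end.png",np.hstack([cv2.resize(im[150:350,150:350,::-1],(400,400),interpolation=cv2.INTER_CUBIC),cv2.resize(s[150:270,160:280,::-1],(400,400),interpolation=cv2.INTER_CUBIC)]))
for x in (640,645,649,655,659): print(x,proj(c,np.array([x,-127,85.])))
```

```text
push t 51.8 tcp [ 641.44 -127.1    45.58] rpy [179.87  -0.52 179.92] F [-32.42   4.78  25.07] gap 0.003 gf 16.64
up t 53.54 tcp [ 559.81 -127.06  159.36] rpy [-179.98   -0.06  179.99] F [0.03 0.47 0.71] gap 0.004 gf 0.0
640 [255.59 280.94]
645 [255.59 285.51]
649 [255.6  289.14]
655 [255.6  294.53]
659 [255.6  298.09]
```

View pics/end.png

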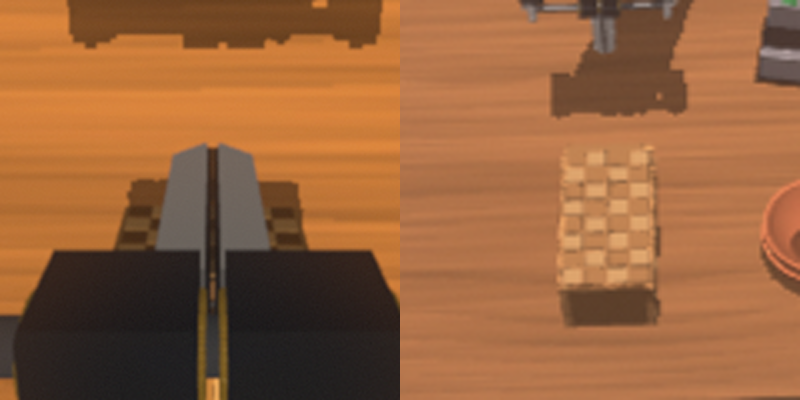

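The drawer front is flush with the unit in the scene view, with no gap. The push stayed at x=641.4 when the force rose from 23 to 32 N, so the drawer is against its hard stop.

```bash
python3 -c "
from workcell import arm
print(arm.job_done())"
```

```text
the job is handed in; nothing more can be done
None
```

I handed the job in at about 54 s: the cartridge was set down on the trivet, regripped, seated flat in the pocket with its blue end to the back, and released, and the drawer was pushed home to its hard stop; the verdict was not shown to me.

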